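# Load the sample tray and slide it across the gap into the analyser

## Task

Stand every sample container upright in the tray, one to a cell, while the tray is on the loading stand. Then, with the guard door slid open, slide the tray (never lifting it) across the gap into the analyser without letting it tip or sag into the gap, until it is fully home against the back stop, and slide the door fully shut behind it. Leave the other things on the bench where they are.

Things in the scene. Friction and masses are not known exactly. Their poses are not given: they have to be found in the camera images.
- jar0_mid (a point): Sample container (two to four are there; None if absent), standing on the bench beside the loading stand: weighted white foot 50 mm across and 30 mm high, frosted body 36 mm across, white screw cap 44 mm across and 18 mm high; 86 mm tall, about 0.18 kg. The point is on its axis half-way up (43 mm above its underside), z along its axis to the cap, whose centre is 34 mm above the point.
- jar1_mid (a point): Sample container (two to four are there; None if absent), standing on the bench beside the loading stand: weighted white foot 50 mm across and 30 mm high, frosted body 36 mm across, white screw cap 44 mm across and 18 mm high; 86 mm tall, about 0.18 kg. The point is on its axis half-way up (43 mm above its underside), z along its axis to the cap, whose centre is 34 mm above the point.
- jar2_mid (a point): Sample container (two to four are there; None if absent), standing on the bench beside the loading stand: weighted white foot 50 mm across and 30 mm high, frosted body 36 mm across, white screw cap 44 mm across and 18 mm high; 86 mm tall, about 0.18 kg. The point is on its axis half-way up (43 mm above its underside), z along its axis to the cap, whose centre is 34 mm above the point.
- jar3_mid (a point): Sample container (two to four are there; None if absent), standing on the bench beside the loading stand: weighted white foot 50 mm across and 30 mm high, frosted body 36 mm across, white screw cap 44 mm across and 18 mm high; 86 mm tall, about 0.18 kg. The point is on its axis half-way up (43 mm above its underside), z along its axis to the cap, whose centre is 34 mm above the point.
- tray_base (a point): Grey open tray, 144 (x, its direction of travel) by 190 mm (y), 0.3 kg, loose on the loading stand. Floor 5 mm thick, outer walls 34 mm high; a 4 mm cross rib and a 34 mm wide middle spine (tops 30 mm over the underside) part it into 2 x 2 cells, 65 by 73 mm, centred at x = +-34, y = +-53 mm. The point is the centre of its underside, x to its front edge. Loaded only at front or rear it can tip into the gap.
- tray_tab (a point): Black upright tab at the middle of the tray's rear wall: 10 mm thick (tray x), 50 mm wide (y), its top 76 mm above the tray's underside. The point is in its middle 60 mm above the underside (16 mm below its top). It can be pinched front to back from above or pushed from behind.
- stand_top (a point): Centre of the top of the fixed loading stand: an aluminium plate 165 mm (x) by 215 mm (y), top 60 mm above the bench. x points to the analyser. An open gap of about 46 to 54 mm lies between its far edge and the analyser's deck.
- bay_home (a point): Where the tray's underside centre is when the tray is fully home, front against the back stop. x points into the bay (the tray's travel), z = the deck, 58 mm above the bench (2 mm lower than the stand). The deck's front edge is 102 mm, the door's plane 88 mm before this point. Flared guides leave 9 mm on either side of the tray; clear side panels 130 mm high stand 240 mm apart; no roof.
- door (a joint): Clear sliding guard door across the bay's entry: 0 shut, growing as it slides to +y of bay_home (the robot's left) up to 0.22 m. It starts shut or up to 50 mm ajar, slides with about 2 N of friction and stays where it is left. At 0.21 or more the whole entry is clear for the tray.
- door_handle (a point): Black grip block on top of the door near its right-hand end: 14 mm thick (bay x), 44 mm long (along the track), standing 45 mm above the door's top edge, which is 202 mm above the bench. The point is 229 mm above the bench, 20 mm below the block's top; axes as bay_home. Pinch it across its 14 mm from above, or push it along.
- beaker: Bystander, leave alone: open glass beaker, 66 mm across, 85 mm high, left of the left-hand containers. Origin at the centre of its underside.
- reagent: Bystander, leave alone: amber bottle with black cap, 68 mm across, 150 mm high, right-hand side near the robot. Origin at the centre of its underside.
- tipbox: Bystander, leave alone: clear box with a white top of pipette tips, 85 x 120 mm, 54 mm high, far right. Origin at the centre of its underside.
- dishes: Bystander, leave alone: stack of two white dishes, 90 mm across, 28 mm high, left-hand side near the robot. Origin at the centre of its underside.
- timer: Bystander, leave alone: white timer, 60 x 70 mm, 28 mm high, near the robot, a little left. Origin at the centre of its underside.
- spatula: Bystander, leave alone: spatula 160 mm long lying near the robot, a little right.

How it is judged:
By the outcome, as a careful person would: the job done as asked, in the order asked, and still so for the second after the job is handed in, with the robot touching nothing.
Of jar0, jar1, jar2, jar3 only 2 to 4 are there at a start; the rules pass over those that are not, and their reading is None.
At some moment in a run one of jar0, jar1, jar2, jar3 may be knocked a few centimetres aside while the robot is not near it.
It also fails if it takes over 210 s, if anything falls off the work surface, if the arm or the gripper's body presses on something with over 40 N, if the wrist force passes 120 N, or if a joint passes its speed limit or range.

## Robot

A 6-joint arm with a two-finger parallel gripper is mounted at the origin on the work surface. World frame = base frame: x ahead of the robot, y to its left, z up, the work surface at z = 0. Lengths are in m, angles in rad, forces in N, time in s.
With the tool pointing down it reaches from about 0.275 to 0.825 m from the base axis. Payload 5.2 kg.
Tool frame: the origin (TCP) lies at the very end of the fingers, on their centre line; the grasp point (between the pads) lies 19 mm behind it; z points along the fingers, y is the line along which they close (so a half turn about z gives the same grasp; the last joint's range is limited). The gripper opens to 93 mm and grips with 3 to 60 N. Pads are 15 mm wide; open, the fingers measure 128 mm over their backs; the gripper's body (75 mm by 188 mm) begins 65 mm behind the grasp point.
Start: joints at [-1.466, 0.259, 1.535, -0, 1.348, -0.203], TCP at [0.167, -0.524, 0.219] pointing down, gripper open.
Joint ranges: [-3.14, 3.14], [-0.91, 2.08], [0.19, 2.58], [-1.22, 4.36], [0.22, 2.71], [-3.12, 3.12]. Speed limits (rad/s): [2.57, 2.57, 3.14, 3.14, 3.14, 3.14].

## Interface

Orientations are given as a rotation vector (axis times angle).
In Python, from workcell import bot gives the robot as it stands.
- The arm moves only by the shell command python3 -m pendant 'ROWS' [FORCE]. ROWS is JSON, a list of rows, each a list of 7 numbers: the closure, from 0 (fully open) to 1 (shut), then the shift along the tool's x, y, z scaled (see below), then the turn, a rotation vector about the tool's x, y, z scaled (see below). In form: [[claw, tx, ty, tz, wx, wy, wz], ...]. A call has exactly 8 rows; each row is the pose to reach, as a shift and turn from the pose commanded when the call began, along the tool's axes at that moment, turning the shorter way round; what a row does not reach only later rows make up. The controller multiplies each number of a shift by 0.12 m and each number of a turn by pi rad. A row lasts 1/10 s, in which the tool goes at most 50 mm and 8.59 degrees, less where a joint would pass 70% of its speed; a pose out of reach is approached as far as the arm can. A call with a number of a shift or a turn outside -1 to 1 is refused whole. A call with a gripper value outside its range is refused whole. The fingers move at their own pace and stop on an object; FORCE is the grip in N (left out, the last holds). Time passes only in rows, so rows that repeat a pose let the fingers close, or fill a call up. It gives the time, the measured TCP pose, the force, the opening and the grip force at its end, in the units of the state.
- bot.read_state(): the state, without advancing time (a new reading comes with each control period).
- bot.camera(name): name is "scene" or "top" or "wrist"; returns (picture, depth): 384x512x3 uint8, blue, green, red; 384x512 float32, m along the optical axis (not along the pixel's ray), 0 where there is no reading.
- bot.camera_params(name): a dict with "fx", "fy", "cx", "cy" (pixels), "rvec" (rotation vector, rad) and "tvec" (3), from world to camera coordinates, as OpenCV has them; the wrist camera has in their place "mount" (4x4, takes a point from camera to tool coordinates, whose origin is the TCP and whose axes are the flange's). Camera axes: x right, y down, z forward; pixel columns grow to the right and rows downward; lengths in m; the calibration is good to about 2 mm. The wrist camera is an equidistant fisheye: a pixel r from the principal point sees the ray r / f radians off the axis. A picture is of the moment at which its call begins: read the wrist's pose just before it. camera_params takes no time and is no camera call.
- bot.hand_in(): hands the job in; it is judged then, once.
Trained networks look in the newest picture that a camera, given by its name, has taken for a name from the list of things; names that differ only in an ending like _2 or _b are one class to them, and where a whole thing is asked for, a point or a joint stands for the part that bears it (a point fixed in the world has none). Each returns a list of dicts, best first, with "p" (0 to 1); they miss things now and then, are a little off and sometimes report something else, mostly with a low value. They report only what shows in the picture. A call takes as long as a camera call.
- bot.boxes_of(camera, thing): "point" ([column, row] in pixels, amid what is visible of it).
- bot.mark_of(camera, thing): "point" ([column, row] in pixels: a listed point, or the origin of a listed thing).
The state is a dict: "t": time; "joint_pos": joint angles; "joint_velocities": joint speeds; "tau": joint torques, N m; "eef_pos": TCP position; "tool_rot": TCP orientation; "ft_force": force on the tool from outside, world axes, zero at the start; "torque": the same for the moment, N m; "width": opening from 0.0 (shut) to 1.0 (fully open); "finger_force": force on a finger pad.
Only numpy, scipy, OpenCV 4.12 (cv2) and the standard library are available. Lean on these libraries where they do the work, as an engineer would, in place of code of your own. Each camera call takes 0.05 s, during which the arm holds its last target. There are 200 camera calls.

## Working session

There is one attempt and no reset: what is moved stays moved. The work goes in short steps, Python scripts to look and compute and a shell command to move; the robot and the scene stay as the last step left them, time stands still between calls to the robot, and variables do not carry over. Pictures are saved under pics/ and viewed, at most 14 in all, crops included, and the job is handed in when it is done.

```bash
ls; mkdir -p pics
cat > h.py <<'E'
import numpy as np, cv2
from workcell import bot
from scipy.spatial.transform import Rotation as R
def cam(n,save=None):
    s=bot.read_state(); im,d=bot.camera(n)
    if save: cv2.imwrite(f'pics/{save}.png',im)
    return im,d,s
def px2w(n,uv,d=None,z=None,s=None):
    """pixel -> world using depth d (m) or plane height z"""
    p=bot.camera_params(n); u,v=uv
    if n=='wrist':
        x,y=(u-p['cx'])/p['fx'],(v-p['cy'])/p['fy']; th=np.hypot(x,y)
        k=np.sinc(th/np.pi); ray=np.array([x*k,y*k,np.cos(th)]); 
        M=np.array(p['mount']); T=np.eye(4); T[:3,:3]=R.from_rotvec(s['tool_rot']).as_matrix(); T[:3,3]=s['eef_pos']
        W=T@M; o=W[:3,3]; r=W[:3,:3]@ray; rz=ray[2]
    else:
        Rm=R.from_rotvec(np.ravel(p['rvec'])).as_matrix(); t=np.ravel(p['tvec'])
        o=-Rm.T@t; ray=np.array([(u-p['cx'])/p['fx'],(v-p['cy'])/p['fy'],1]); r=Rm.T@ray; rz=1
    if z is not None: return o+r*(z-o[2])/r[2]
    return o+r*d/rz
E
python3 - <<'E'
from h import *
print(bot.read_state())
for n in('scene','top'):
    cam(n,n+'0'); print(n,{k:np.round(v,3) for k,v in bot.camera_params(n).items()})
p=bot.camera_params('wrist');print(p)
Z={'jar0_mid':.043,'tray_base':.06,'tray_tab':.12,'stand_top':.06,'bay_home':.058,'door_handle':.229}
for n in('top','scene'):
  for k,z in Z.items():
    for r in bot.mark_of(n,k): print(n,k,np.round(r['p'],2),np.round(r['point']),np.round(px2w(n,r['point'],z=z),3))
E
```

```text
pics
{'t': 0.0, 'joint_pos': array([-1.46581035e+00,  2.59294571e-01,  1.53608440e+00, -2.05442157e-05,
        1.34802275e+00, -2.02763117e-01]), 'joint_velocities': array([-5.03466923e-04, -4.82426448e-04, -7.53213342e-05,  3.49182397e-04,
       -1.10266845e-03,  6.41688756e-04]), 'tau': array([-1.16623891e-03, -4.37302744e+01, -2.84003198e+01,  7.15881726e-02,
        4.13428294e-02, -1.40039569e-04]), 'eef_pos': array([ 0.1665775 , -0.52358038,  0.21784327]), 'tool_rot': array([-3.10268603e+00, -4.81235737e-01, -1.07378653e-04]), 'ft_force': array([ 0.51321245, -0.3456397 ,  0.56971609]), 'torque': array([-0.00882334, -0.01998494, -0.01519882]), 'finger_force': 0.0, 'width': 1.002814362716893}
scene {'fx': np.float64(426.461), 'fy': np.float64(426.461), 'cx': np.float64(261.072), 'cy': np.float64(192.531), 'rvec': array([ 2.031,  1.385, -0.56 ]), 'tvec': array([-0.17 , -0.251,  1.777])}
top {'fx': np.float64(472.099), 'fy': np.float64(472.099), 'cx': np.float64(252.85), 'cy': np.float64(195.775), 'rvec': array([ 2.157, -2.101,  0.159]), 'tvec': array([-0.002,  0.576,  1.518])}
{
[... 351 characters left out ...]
67525456e-01],
       [ 0.00000000e+00,  0.00000000e+00,  0.00000000e+00,
         1.00000000e+00]])}
top tray_base 0.62 [258. 217.] [ 0.503 -0.008  0.06 ]
top tray_tab 0.69 [260. 232.] [ 0.448 -0.012  0.12 ]
top bay_home 0.84 [257. 150.] [0.73  0.004 0.058]
top door_handle 0.85 [285. 160.] [ 0.655 -0.083  0.229]
scene tray_base 0.67 [293. 264.] [ 0.745 -0.006  0.06 ]
scene tray_base 0.61 [262. 207.] [ 0.502 -0.01   0.06 ]
scene tray_tab 0.85 [254. 182.] [ 0.441 -0.013  0.12 ]
scene tray_tab 0.7 [371. 187.] [0.601 0.333 0.12 ]
scene stand_top 0.66 [218. 196.] [ 0.4   -0.131  0.06 ]
scene bay_home 0.8 [294. 263.] [ 0.739 -0.001  0.058]
scene door_handle 0.91 [263. 212.] [ 0.659 -0.068  0.229]
```

View pics/top0.png

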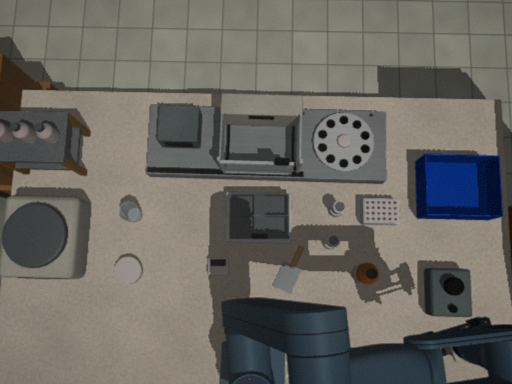

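View pics/scene0.png

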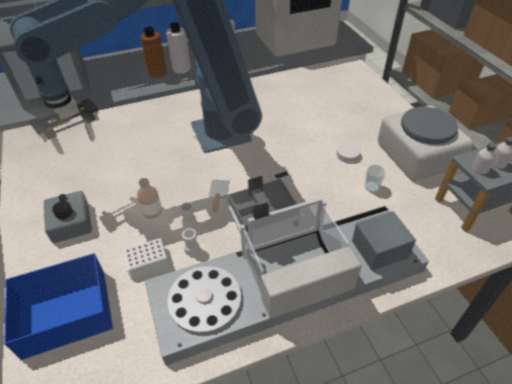

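The top view shows two jars on the right, at about (337,207) and (331,241). The tray is at (258,217), the handle at (282,161), and the beaker on the left at (130,211). No containers stand on the left.

```bash
cat >> h.py <<'E'
def plan(x,y,z,yaw,tilt=None):
    """numbers (row units) from present pose to a tool-down pose with tool x at world yaw (deg)"""
    s=bot.read_state(); A=R.from_rotvec(s['tool_rot']).as_matrix(); a=np.radians(yaw)
    B=np.array([[np.cos(a),np.sin(a),0],[np.sin(a),-np.cos(a),0],[0,0,-1]])
    t=A.T@(np.array([x,y,z])-s['eef_pos'])/.12; w=R.from_matrix(A.T@B).as_rotvec()/np.pi
    print('t',round(s['t'],1),'from',np.round(s['eef_pos'],4),'shift',np.round(t,3),'turn',np.round(w,3))
E
python3 - <<'E'
from h import *
im,d,s=cam('top')
for k in('jar0_mid','tray_base','tray_tab','timer','beaker','dishes','reagent','tipbox'):
    print(k,[(np.round(r['p'],2),np.round(r['point']),np.round(px2w('top',r['point'],z=.0),3)) for r in bot.boxes_of('top',k)])
for uv in((337,207),(331,241)):
    u,v=uv; P=[]
    for vv in range(v-14,v+15):
        for uu in range(u-14,u+15):
            if d[vv,uu]>0:
                q=px2w('top',(uu,vv),d=d[vv,uu])
                if .07<q[2]<.1: P.append(q)
    P=np.array(P); print(uv,len(P), P.mean(0) if len(P) else None, P.min(0),P.max(0))
plan(.33,-.26,.26,90)
cv2.imwrite('pics/t1.png',cv2.resize(im[120:300,90:420],None,fx=2.4,fy=2.4,interpolation=cv2.INTER_CUBIC))
E
```

```text
jar0_mid []
tray_base [(np.float64(0.65), array([256., 214.]), array([ 0.52, -0.  ,  0.  ]))]
tray_tab [(np.float64(0.58), array([261., 216.]), array([ 0.515, -0.016,  0.   ])), (np.float64(0.37), array([331., 243.]), array([ 0.429, -0.252,  0.   ]))]
timer [(np.float64(0.9), array([220., 265.]), array([0.346, 0.116, 0.   ]))]
beaker [(np.float64(0.59), array([129., 214.]), array([0.509, 0.433, 0.   ]))]
dishes [(np.float64(0.84), array([127., 271.]), array([0.32 , 0.427, 0.   ]))]
reagent []
tipbox [(np.float64(0.63), array([381., 214.]), array([ 0.533, -0.421,  0.   ])), (np.float64(0.16), array([258., 217.]), array([ 0.51 , -0.006,  0.   ]))]
(337, 207) 154 [ 0.5419816  -0.26425018  0.08593262] [ 0.5219081  -0.28580809  0.0705765 ] [ 0.56329187 -0.24309402  0.0959036 ]
(331, 241) 154 [ 0.43405084 -0.24480221  0.08580224] [ 0.41429549 -0.26570033  0.07520681] [ 0.45625981 -0.22444055  0.09405645]
t 1.1 from [ 0.1666 -0.5242  0.2187] shift [ 1.964 -1.686 -0.345] turn [ 0.     0.    -0.402]
```

View pics/t1.png

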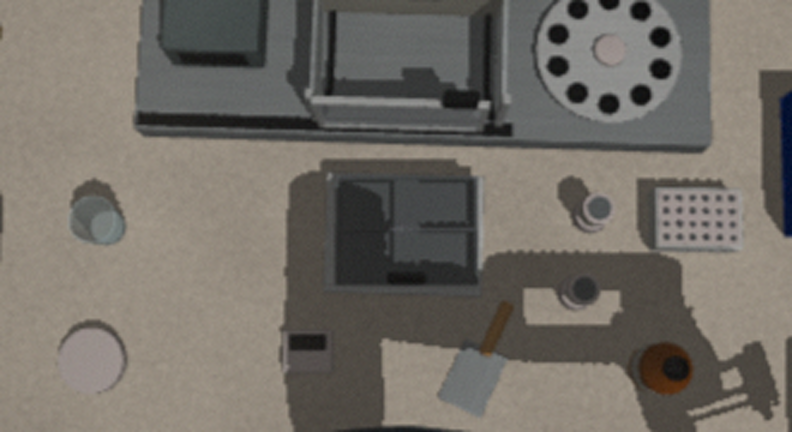

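```bash
python3 -m pendant '[[0,0.2,-0.1,-0.1,0,0,-0.045],[0,0.4,-0.2,-0.2,0,0,-0.09],[0,0.6,-0.3,-0.3,0,0,-0.135],[0,0.8,-0.4,-0.3,0,0,-0.18],[0,0.9,-0.5,-0.3,0,0,-0.225],[0,0.95,-0.55,-0.3,0,0,-0.27],[0,0.95,-0.55,-0.3,0,0,-0.315],[0,0.95,-0.55,-0.3,0,0,-0.36]]' 20
python3 -c "
from h import *
plan(.434,-.245,.2,90)"
```

```text
t: 1.95
eef_pos: [0.2556, -0.4263, 0.2548]
tool_rot: [2.356, 2.078, -0.0]
ft_force: [-0.8, 0.1, -0.5]
width: 1.004
finger_force: 0.0
t 1.9 from [ 0.2556 -0.4263  0.2548] shift [1.685 1.286 0.457] turn [ 0.    0.   -0.04]
```

```bash
python3 -m pendant '[[0,0.25,0.2,0,0,0,-0.04],[0,0.5,0.4,0,0,0,-0.04],[0,0.7,0.55,0,0,0,-0.04],[0,0.84,0.64,0,0,0,-0.04],[0,0.84,0.64,0,0,0,-0.04],[0,0.84,0.64,0,0,0,-0.04],[0,0.84,0.64,0,0,0,-0.04],[0,0.84,0.64,0,0,0,-0.04]]'
python3 -c "
from h import *
plan(.434,-.245,.2,90)"
```

```text
t: 2.75
eef_pos: [0.3441, -0.3377, 0.2546]
tool_rot: [-2.23, -2.213, 0.0]
ft_force: [0.4, 0.4, -0.3]
width: 1.001
finger_force: 0.0
t 2.8 from [ 0.3441 -0.3377  0.2546] shift [0.778 0.743 0.455] turn [-0.     0.    -0.002]
```

```bash
cat >> h.py <<'E'
def look(center,r=.06,zlo=.07,zhi=.10,save=None,cname='wrist'):
    """mean of world points near center within height band"""
    im,d,s=cam(cname,save); H,W=d.shape
    v,u=np.mgrid[0:H:2,0:W:2]; P=[]
    for uu,vv in zip(u.ravel(),v.ravel()):
        if d[vv,uu]>0: P.append(px2w(cname,(uu,vv),d=d[vv,uu],s=s))
    P=np.array(P); m=(np.hypot(*(P[:,:2]-center).T)<r)&(P[:,2]>zlo)&(P[:,2]<zhi); Q=P[m]
    if len(Q): print(len(Q),'mean',np.round(Q.mean(0),4),'mid',np.round((np.percentile(Q,2,0)+np.percentile(Q,98,0))/2,4),'span',np.round(np.ptp(Q,axis=0),3))
    return P
E
python3 -m pendant '[[0,0.2,0.2,0.1,0,0,0],[0,0.4,0.4,0.2,0,0,0],[0,0.6,0.6,0.3,0,0,0],[0,0.78,0.74,0.45,0,0,0],[0,0.78,0.74,0.45,0,0,0],[0,0.78,0.74,0.45,0,0,0],[0,0.78,0.74,0.45,0,0,0],[0,0.78,0.74,0.45,0,0,0]]'
python3 -c "
from h import *
look((.434,-.245),save='w1')
look((.434,-.245),zlo=.078)
plan(.434,-.245,.06,90)"
```

```text
t: 3.55
eef_pos: [0.4338, -0.2453, 0.2014]
tool_rot: [2.229, 2.211, -0.0]
ft_force: [0.1, 0.4, 0.4]
width: 1.0
finger_force: 0.0Traceback (most recent call last):
  File "<string>", line 3, in <module>
    look((.434,-.245),save='w1')
    ~~~~^^^^^^^^^^^^^^^^^^^^^^^^
  File "h.py", line 32, in look
    if d[vv,uu]>0: P.append(px2w(cname,(uu,vv),d=d[vv,uu],s=s))
                            ~~~~^^^^^^^^^^^^^^^^^^^^^^^^^^^^^^
  File "h.py", line 10, in px2w
    p=bot.camera_params(n); u,v=uv
ValueError: time passes only in moves, steps and waits
```

View pics/w1.png

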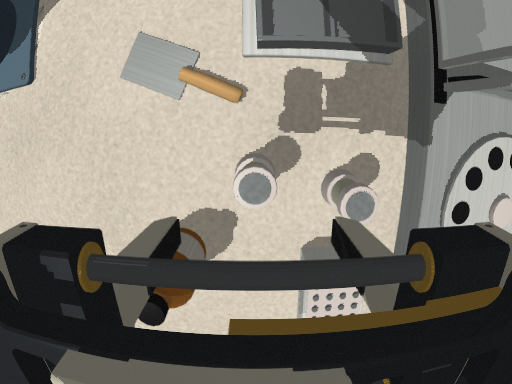

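The wrist view shows jar B's cap at (256,187) and jar A's at (358,205). The spatula, tray and tip box are all clear of the descent.

```bash
python3 - <<'E'
s=open('h.py').read(); i=s.index('def look')
open('h.py','w').write(s[:i]+'''def look(center,r=.06,zlo=.07,zhi=.10,save=None,cname='wrist'):
    im,d,s=cam(cname,save); H,W=d.shape; p=bot.camera_params(cname)
    v,u=np.mgrid[0:H,0:W]; k=d>0; u,v,d=u[k],v[k],d[k]
    x,y=(u-p['cx'])/p['fx'],(v-p['cy'])/p['fy']
    if cname=='wrist':
        th=np.hypot(x,y)+1e-9; q=np.tan(np.minimum(th,1.5))/th; M=np.array(p['mount'])
        c=np.c_[x*q*d,y*q*d,d]; A=R.from_rotvec(s['tool_rot']).as_matrix()
        P=(c@M[:3,:3].T+M[:3,3])@A.T+s['eef_pos']
    else: P=(np.c_[x*d,y*d,d]-np.ravel(p['tvec']))@R.from_rotvec(np.ravel(p['rvec'])).as_matrix()
    m=(np.hypot(*(P[:,:2]-center).T)<r)&(P[:,2]>zlo)&(P[:,2]<zhi); Q=P[m]
    if len(Q): print(len(Q),'mean',np.round(Q.mean(0),4),'mid',np.round((np.percentile(Q,2,0)+np.percentile(Q,98,0))/2,4),'span',np.round(np.ptp(Q,axis=0),3))
    return P
''')
E
python3 -c "
from h import *
P=look((.434,-.245),r=.045,zlo=.08)
m=(np.hypot(*(P[:,:2]-(.542,-.264)).T)<.05)&(P[:,2]>.08)&(P[:,2]<.1); print(P[m].mean(0))
plan(.434,-.245,.06,90)"
```

```text
1520 mean [ 0.4335 -0.2457  0.0878] mid [ 0.4334 -0.2462  0.0875] span [0.042 0.043 0.011]
[ 0.54078257 -0.26376269  0.08764836]
t 3.6 from [ 0.4338 -0.245   0.2013] shift [1.000e-03 0.000e+00 1.177e+00] turn [ 0.     0.    -0.003]
```

```bash
python3 -m pendant '[[0,0,0,0.2,0,0,0],[0,0,0,0.4,0,0,0],[0,0,0,0.6,0,0,0],[0,0,0,0.75,0,0,0],[0,0,0,0.9,0,0,0],[0,0,0,1,0,0,0],[0,0,0,1,0,0,0],[0,0,0,1,0,0,0]]' 20 >/dev/null
python3 -m pendant '[[0,0,0,0.09,0,0,0],[0,0,0,0.17,0,0,0],[0,0,0,0.17,0,0,0],[1,0,0,0.17,0,0,0],[1,0,0,0.17,0,0,0],[1,0,0,0.17,0,0,0],[1,0,0,0.17,0,0,0],[1,0,0,0.17,0,0,0]]' 20
python3 -m pendant '[[1,0,0,0,0,0,0],[1,0,0,0,0,0,0],[1,0,0,0,0,0,0],[1,0,0,-0.1,0,0,0],[1,0,0,-0.3,0,0,0],[1,0,0,-0.6,0,0,0],[1,0,0,-0.9,0,0,0],[1,0,0,-1,0,0,0]]' 20
python3 -c "
from h import *
look((.505,-.005),r=.16,zlo=.085,save='w2')
"
```

```text
t: 5.25
eef_pos: [0.4342, -0.2439, 0.0605]
tool_rot: [2.228, 2.214, 0.0]
ft_force: [0.3, 0.1, 0.5]
width: 0.619
finger_force: 0.0
t: 6.05
eef_pos: [0.4356, -0.2451, 0.1844]
tool_rot: [2.224, 2.21, 0.001]
ft_force: [0.1, -0.3, -1.5]
width: 0.468
finger_force: 20.0
2220 mean [ 0.5274 -0.09    0.0932] mid [ 0.5436 -0.0749  0.0915] span [0.215 0.07  0.015]
```

View pics/w2.png

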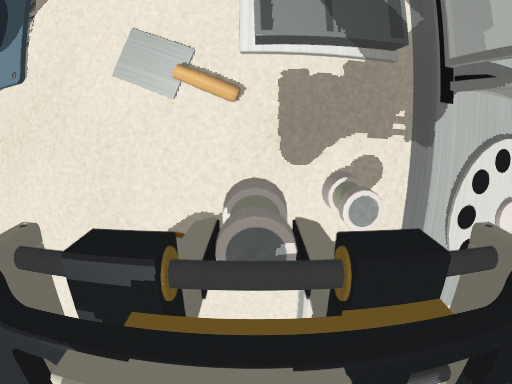

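The jar is held upright at (257,235), and the tray is visible at the top of the picture. Next I'll fix the tray pose from the top camera.

```bash
python3 -c "
from h import *
for n in ('top','wrist'):
  P=look((.505,-.005),r=.13,zlo=.083,zhi=.1,cname=n,save='x'+n)
  m=(np.hypot(*(P[:,:2]-(.505,-.005)).T)<.125)&(P[:,2]>.083)&(P[:,2]<.1)
  if m.sum()>10: print(n,m.sum(),cv2.minAreaRect(P[m][:,:2].astype(np.float32)*1000))
im=cv2.imread('pics/xtop.png')
cv2.imwrite('pics/t2.png',cv2.resize(im[140:260,200:360],None,fx=4,fy=4,interpolation=cv2.INTER_CUBIC))
for k,z in(('tray_base',.06),('tray_tab',.12)):
  for r in bot.mark_of('top',k): print(k,r['p'],px2w('top',r['point'],z=z))
"
```

```text
770 mean [ 0.511  -0.0084  0.092 ] mid [ 0.5068 -0.0081  0.0917] span [0.147 0.191 0.017]
top 770 ((507.22430419921875, -7.7862548828125), (142.79124450683594, 190.009765625), 1.500208854675293)
2128 mean [ 0.513  -0.0942  0.0927] mid [ 0.5084 -0.0826  0.0902] span [0.145 0.052 0.015]
wrist 2128 ((508.6663818359375, -80.4050064086914), (144.88809204101562, 49.25624465942383), 1.5743203163146973)
tray_base 0.72 [ 0.50161412 -0.00332667  0.06      ]
tray_base 0.68 [ 0.73823284 -0.00492381  0.06      ]
tray_base 0.3 [0.30804993 0.41151833 0.06      ]
tray_tab 0.97 [ 0.44206268 -0.02347402  0.12      ]
```

View pics/t2.png

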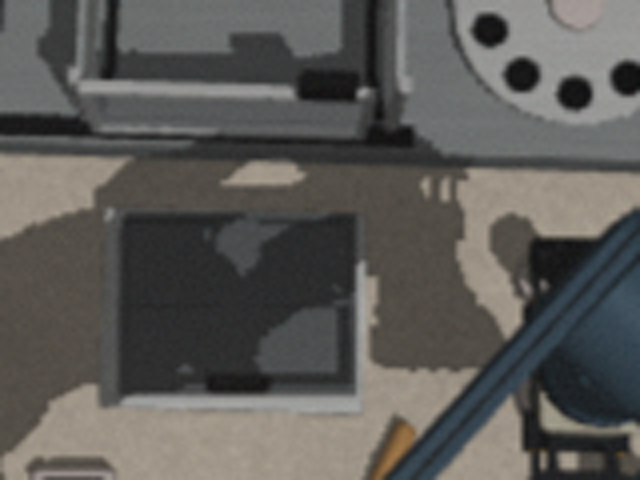

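Tray centre is (0.507, -0.008) with about 1.5° yaw. I'll take jar B to the rear-right cell at (0.474, -0.062), and later jar A to the front-left cell, so the load is balanced.

```bash
python3 -m pendant '[[1,0,0,-0.2,0,0,0],[1,0.2,0,-0.2,0,0,0],[1,0.4,0.1,-0.2,0,0,0],[1,0.6,0.2,-0.2,0,0,0],[1,0.8,0.3,-0.2,0,0,0],[1,0.9,0.33,-0.2,0,0,0],[1,1,0.33,-0.2,0,0,0],[1,1,0.33,-0.2,0,0,0]]' 
python3 -m pendant '[[1,0.15,0,0,0,0,0],[1,0.3,0,0,0,0,0],[1,0.42,0,0,0,0,0],[1,0.5,0,0,0,0,0],[1,0.52,0,0,0,0,0],[1,0.52,0,0,0,0,0],[1,0.52,0,0,0,0,0],[1,0.52,0,0,0,0,0]]' 
python3 -c "
from h import *
plan(.474,-.062,.127,91.5)
"
```

```text
t: 7.1
eef_pos: [0.4736, -0.1229, 0.2033]
tool_rot: [-2.225, -2.214, 0.001]
ft_force: [-0.1, -0.4, -1.5]
width: 0.472
finger_force: 20.0
t: 7.9
eef_pos: [0.4749, -0.0623, 0.2042]
tool_rot: [2.229, 2.214, -0.0]
ft_force: [0.4, 0.2, -2.2]
width: 0.467
finger_force: 20.0
t 7.9 from [ 0.4749 -0.0623  0.2042] shift [ 0.002 -0.008  0.644] turn [ 0.     0.    -0.011]
```

```bash
python3 -m pendant '[[1,0,-0.01,0.1,0,0,0],[1,0,-0.01,0.25,0,0,0],[1,0,-0.01,0.4,0,0,0],[1,0,-0.01,0.5,0,0,0],[1,0,-0.01,0.58,0,0,0],[1,0,-0.01,0.63,0,0,0],[1,0,-0.01,0.65,0,0,0],[1,0,-0.01,0.65,0,0,0]]' 
python3 -c "
from h import *
P=look((.474,-.062),r=.16,zlo=.085,save='w3')
"
```

```text
t: 8.7
eef_pos: [0.4738, -0.0618, 0.1262]
tool_rot: [2.228, 2.214, 0.0]
ft_force: [0.3, 0.2, -1.9]
width: 0.466
finger_force: 20.0
15804 mean [0.5055 0.0026 0.0923] mid [0.5062 0.0108 0.0921] span [0.148 0.188 0.015]
```

View pics/w3.png

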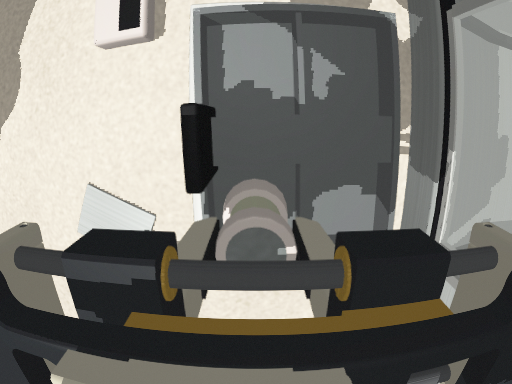

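The foot sits inside the rear-right cell, clear of the rib at column 297 and the tab at (195,147). Lowering the last millimetre and releasing.

```bash
python3 -m pendant '[[1,0,0,0.01,0,0,0],[1,0,0,0.015,0,0,0],[1,0,0,0.015,0,0,0],[0,0,0,0.015,0,0,0],[0,0,0,0.015,0,0,0],[0,0,0,0.015,0,0,0],[0,0,0,0.015,0,0,0],[0,0,0,0.015,0,0,0]]' 
python3 -m pendant '[[0,0,0,-0.05,0,0,0],[0,0,0,-0.2,0,0,0],[0,0,0,-0.4,0,0,0],[0,0,0,-0.6,0,0,0],[0,-0.2,0.1,-0.7,0,0,0],[0,-0.5,0.3,-0.7,0,0,0],[0,-0.8,0.56,-0.7,0,0,0],[0,-0.9,0.56,-0.7,0,0,0]]' 
python3 -m pendant '[[0,-0.2,0,0,0,0,0],[0,-0.5,0,0,0,0,0],[0,-0.7,0,0,0,0,0],[0,-0.78,0,0,0,0,0],[0,-0.78,0,0,0,0,0],[0,-0.78,0,0,0,0,0],[0,-0.78,0,0,0,0,0],[0,-0.78,0,0,0,0,0]]' 
python3 -c "
from h import *
P=look((.541,-.264),r=.045,zlo=.08)
m=(np.hypot(*(P[:,:2]-(.474,-.062)).T)<.045)&(P[:,2]>.13)&(P[:,2]<.17); print(P[m].mean(0))
plan(.541,-.264,.06,90)
"
```

```text
t: 9.55
eef_pos: [0.4736, -0.0617, 0.1244]
tool_rot: [-2.228, -2.214, 0.0]
ft_force: [0.1, 0.5, 0.4]
width: 0.851
finger_force: 0.0
t: 10.35
eef_pos: [0.5429, -0.1737, 0.2084]
tool_rot: [2.228, 2.211, 0.001]
ft_force: [-0.3, 0.3, -0.7]
width: 1.001
finger_force: 0.0
t: 11.15
eef_pos: [0.5397, -0.2625, 0.2087]
tool_rot: [-2.227, -2.216, -0.0]
ft_force: [-0.8, -0.4, 0.5]
width: 0.999
finger_force: 0.0
1450 mean [ 0.5422 -0.2656  0.0878] mid [ 0.5422 -0.2658  0.0872] span [0.043 0.043 0.01 ]
[nan nan nan]
t 11.2 from [ 0.5397 -0.2626  0.2087] shift [-0.011  0.01   1.239] turn [ 0.    -0.    -0.002]<string>:4: RuntimeWarning: Mean of empty slice.
  ret = um.true_divide(
```

```bash
python3 -m pendant '[[0,-0.02,0.02,0.2,0,0,0],[0,-0.02,0.02,0.4,0,0,0],[0,-0.02,0.02,0.6,0,0,0],[0,-0.02,0.02,0.75,0,0,0],[0,-0.02,0.02,0.9,0,0,0],[0,-0.02,0.02,1,0,0,0],[0,-0.02,0.02,1,0,0,0],[0,-0.02,0.02,1,0,0,0]]' 20 >/dev/null
python3 -m pendant '[[0,0,0,0.1,0,0,0],[0,0,0,0.2,0,0,0],[0,0,0,0.24,0,0,0],[0,0,0,0.24,0,0,0],[1,0,0,0.24,0,0,0],[1,0,0,0.24,0,0,0],[1,0,0,0.24,0,0,0],[1,0,0,0.24,0,0,0]]' 20
python3 -m pendant '[[1,0,0,0,0,0,0],[1,0,0,0,0,0,0],[1,0,0,0,0,0,0],[1,0,0,0,0,0,0],[1,0,0,-0.1,0,0,0],[1,0,0,-0.4,0,0,0],[1,0,0,-0.7,0,0,0],[1,0,0,-1,0,0,0]]' 20
python3 -m pendant '[[1,0,0,-0.2,0,0,0.04],[1,0.2,0,-0.22,0,0,0.08],[1,0.4,0,-0.22,0,0,0.12],[1,0.6,0,-0.22,0,0,0.16],[1,0.8,0,-0.22,0,0,0.2],[1,0.95,0,-0.22,0,0,0.24],[1,1,0,-0.22,0,0,0.28],[1,1,0,-0.22,0,0,0.32]]' 20
python3 -c "
from h import *
plan(.54,.046,.2,0)
"
```

```text
t: 12.8
eef_pos: [0.5421, -0.2663, 0.06]
tool_rot: [2.228, 2.214, 0.0]
ft_force: [-0.3, -1.4, -0.9]
width: 0.705
finger_force: 0.0
t: 13.6
eef_pos: [0.5416, -0.2659, 0.1813]
tool_rot: [-2.228, -2.214, 0.0]
ft_force: [1.0, -0.8, -2.1]
width: 0.469
finger_force: 20.0
t: 14.4
eef_pos: [0.5425, -0.1447, 0.2067]
tool_rot: [-3.021, -0.861, -0.0]
ft_force: [-0.1, 0.7, -3.0]
width: 0.47
finger_force: 20.0
t 14.4 from [ 0.5425 -0.1447  0.2067] shift [ 0.82  -1.361  0.057] turn [-0.    -0.     0.177]
```

```bash
python3 -m pendant '[[1,0.1,-0.15,0,0,0,0.03],[1,0.2,-0.3,0,0,0,0.07],[1,0.3,-0.5,0,0,0,0.11],[1,0.4,-0.65,0,0,0,0.14],[1,0.5,-0.8,0,0,0,0.17],[1,0.55,-0.9,0,0,0,0.17],[1,0.58,-0.96,0,0,0,0.17],[1,0.58,-0.96,0,0,0,0.17]]' >/dev/null
python3 -c "
from h import *
plan(.54,.046,.127,1.5)
"
```

```text
t 15.2 from [ 0.5404 -0.0109  0.2063] shift [ 0.01  -0.474  0.661] turn [0.    0.    0.001]
```

```bash
python3 -m pendant '[[1,0,-0.15,0,0,0,0],[1,0.01,-0.3,0,0,0,0],[1,0.01,-0.42,0,0,0,0],[1,0.01,-0.47,0,0,0,0],[1,0.01,-0.47,0,0,0,0],[1,0.01,-0.47,0.1,0,0,0],[1,0.01,-0.47,0.2,0,0,0],[1,0.01,-0.47,0.2,0,0,0]]' >/dev/null
python3 -c "
from h import *
P=look((.507,-.008),r=.125,zlo=.083,zhi=.1,cname='top')
m=(np.hypot(*(P[:,:2]-(.507,-.008)).T)<.125)&(P[:,2]>.083)&(P[:,2]<.1)
print(m.sum(),cv2.minAreaRect(P[m][:,:2].astype(np.float32)*1000))
P=look((.507,-.008),r=.125,zlo=.088,zhi=.1,save='w4')
plan(.54,.046,.1255,1.5)
"
```

```text
540 mean [ 0.4923 -0.0226  0.0919] mid [ 0.5069 -0.0083  0.0916] span [0.147 0.19  0.017]
540 ((507.3629150390625, -7.995269775390625), (143.14988708496094, 189.552734375), 1.5208436250686646)
5361 mean [ 0.5424 -0.0084  0.093 ] mid [ 0.5074 -0.0079  0.0931] span [0.149 0.191 0.012]
t 16.1 from [0.5399 0.0444 0.1811] shift [ 0.002 -0.013  0.464] turn [-0.     0.001 -0.001]
```

View pics/w4.png

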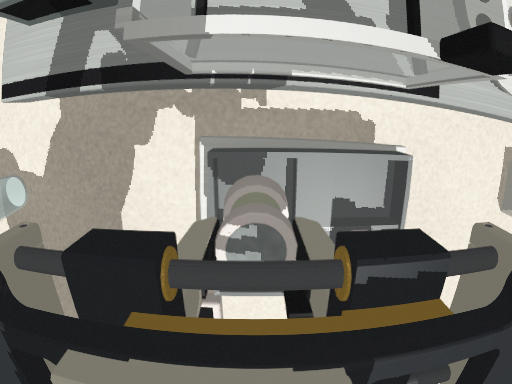

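Jar A is over the front-left cell at (255,200), and the tray hasn't moved. The door handle is at (478,48). Lowering and releasing.

```bash
python3 -m pendant '[[1,0,-0.01,0.1,0,0,0],[1,0,-0.01,0.25,0,0,0],[1,0,-0.01,0.38,0,0,0],[1,0,-0.01,0.44,0,0,0],[1,0,-0.01,0.465,0,0,0],[1,0,-0.01,0.465,0,0,0],[0,0,-0.01,0.465,0,0,0],[0,0,-0.01,0.465,0,0,0]]' 
python3 -m pendant '[[0,0,0,0,0,0,0],[0,0,0,0,0,0,0],[0,0,0,-0.1,0,0,0],[0,0,0,-0.3,0,0,0],[0,0,0,-0.5,0,0,0],[0,0,0,-0.7,0,0,0],[0,0,0,-0.9,0,0,0],[0,0,0,-1,0,0,0]]' 
python3 -m pendant '[[0,0,0,-0.2,0,0,-0.04],[0,0,0.1,-0.4,0,0,-0.08],[0,0,0.2,-0.6,0,0,-0.12],[0,0,0.3,-0.7,0,0,-0.16],[0,0,0.4,-0.7,0,0,-0.2],[0,0,0.5,-0.7,0,0,-0.24],[0,0,0.6,-0.7,0,0,-0.28],[0,0,0.6,-0.7,0,0,-0.32]]' 
python3 -c "
from h import *
P=look((.507,-.008),r=.125,zlo=.13,zhi=.17,cname='top')
for c in((.474,-.062),(.54,.046)):
  m=(np.hypot(*(P[:,:2]-c).T)<.04)&(P[:,2]>.135)&(P[:,2]<.17);print(m.sum(),P[m].mean(0))
P=look((.65,-.07),r=.07,zlo=.235,zhi=.26)
P=look((.65,-.07),r=.07,zlo=.235,zhi=.26,cname='top')
print([(r['p'],px2w('top',r['point'],z=.229)) for r in bot.mark_of('top','door_handle')])
plan(.65,-.07,.3,91)
"
```

```text
t: 16.9
eef_pos: [0.5413, 0.0459, 0.1274]
tool_rot: [3.141, 0.039, 0.004]
ft_force: [0.1, -0.5, 0.5]
width: 0.59
finger_force: 0.0
t: 17.7
eef_pos: [0.5414, 0.046, 0.2495]
tool_rot: [3.141, 0.04, 0.007]
ft_force: [0.5, 0.1, 0.1]
width: 1.001
finger_force: 0.0
t: 18.5
eef_pos: [0.542, -0.0273, 0.3302]
tool_rot: [2.731, 1.553, -0.001]
ft_force: [0.2, 0.5, 0.4]
width: 1.003
finger_force: 0.0
128 mean [ 0.4759 -0.0099  0.1438] mid [ 0.4976 -0.0092  0.1439] span [0.126 0.15  0.029]
38 [ 0.47556616 -0.06021233  0.15080626]
29 [0.54963435 0.05792443 0.15098932]
810 mean [ 0.6504 -0.0697  0.248 ] mid [ 0.6515 -0.0714  0.2439] span [0.015 0.043 0.017]
[]
t 18.7 from [ 0.542  -0.0258  0.3302] shift [0.151 0.96  0.252] turn [-0.    -0.    -0.179]
```

```bash
python3 -m pendant '[[0,0,0.2,0,0,0,-0.04],[0,0.05,0.4,0,0,0,-0.08],[0,0.1,0.6,0,0,0,-0.12],[0,0.15,0.8,0,0,0,-0.16],[0,0.15,0.96,0,0,0,-0.177],[0,0.15,0.96,0.1,0,0,-0.177],[0,0.15,0.96,0.1,0,0,-0.177],[0,0.15,0.96,0.1,0,0,-0.177]]' 
python3 -c "
from h import *
P=look((.65,-.07),r=.07,zlo=.235,zhi=.26,save='w5')
m=(np.abs(P[:,2]-.2)<.012)&(abs(P[:,0]-.65)<.04)&(abs(P[:,1])<.15); Q=P[m]
print(len(Q),cv2.fitLine(Q[:,:2].astype(np.float32),cv2.DIST_HUBER,0,.01,.01).ravel(),Q[:,1].min(),Q[:,1].max())
plan(.6505,-.07,.218,91)
"
```

```text
t: 19.5
eef_pos: [0.6491, -0.069, 0.3176]
tool_rot: [-2.204, -2.236, 0.001]
ft_force: [0.6, -0.4, 0.7]
width: 1.004
finger_force: 0.0
880 mean [ 0.6522 -0.0706  0.2497] mid [ 0.6523 -0.0718  0.2457] span [0.014 0.044 0.017]
2266 [ 0.00137015 -0.99999905  0.6548964   0.00182861] -0.13690816857112695 0.12169289176926941
t 19.6 from [ 0.6494 -0.0691  0.3184] shift [-0.008  0.01   0.837] turn [-0.    -0.    -0.001]
```

View pics/w5.png

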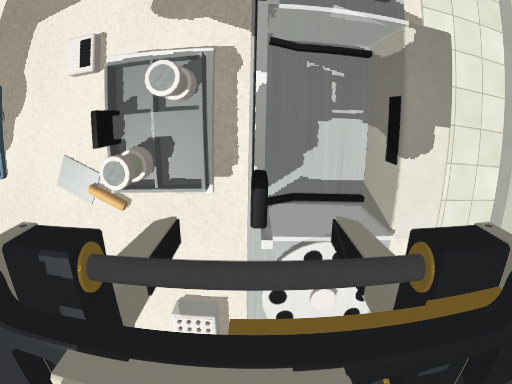

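Both jars stand in their diagonal cells, at (170,80) and (125,168). The handle is at (260,198). Now I'll pinch it and slide the door open.

```bash
python3 -m pendant '[[0,-0.01,0.015,0.2,0,0,0],[0,-0.01,0.015,0.4,0,0,0],[0,-0.01,0.015,0.6,0,0,0],[0,-0.01,0.015,0.75,0,0,0],[0,-0.01,0.015,0.84,0,0,0],[0,-0.01,0.015,0.84,0,0,0],[1,-0.01,0.015,0.84,0,0,0],[1,-0.01,0.015,0.84,0,0,0]]' 20
python3 -m pendant '[[1,0,0,0,0,0,0],[1,0,0,0,0,0,0],[1,0,0,0,0,0,0],[1,0,0,0,0,0,0],[1,0.05,0,0,0,0,0],[1,0.1,0,0,0,0,0],[1,0.2,0,0,0,0,0],[1,0.3,0,0,0,0,0]]' 20
```

```text
t: 20.35
eef_pos: [0.6527, -0.0711, 0.2192]
tool_rot: [2.202, 2.237, 0.002]
ft_force: [0.1, -0.1, 0.2]
width: 0.874
finger_force: 0.0
t: 21.15
eef_pos: [0.6514, -0.0338, 0.2174]
tool_rot: [-2.204, -2.239, -0.0]
ft_force: [-0.6, 0.7, -1.3]
width: 0.189
finger_force: 0.0
```

```bash
python3 -m pendant '[[0.75,-0.05,0,0,0,0,0],[0.75,-0.15,0,0,0,0,0],[0.75,-0.3,0,0,0,0,0],[0.75,-0.3,0,0,0,0,0],[1,-0.3,0,0,0,0,0],[1,-0.3,0,0,0,0,0],[1,-0.3,0,0,0,0,0],[1,-0.3,0,0,0,0,0]]' 20
python3 -c "
from h import *
P=look((.65,-.07),r=.07,zlo=.235,zhi=.26)"
```

```text
t: 21.95
eef_pos: [0.6517, -0.0711, 0.2173]
tool_rot: [-2.204, -2.238, 0.001]
ft_force: [-1.3, -1.4, -0.3]
width: 0.15
finger_force: 20.0
2262 mean [ 0.6522 -0.0607  0.2484] mid [ 0.6521 -0.0616  0.2472] span [0.044 0.026 0.025]
```

```bash
python3 -m pendant '[[1,0.1,0,0,0,0,0],[1,0.25,0,0,0,0,0],[1,0.4,0.01,0,0,0,0],[1,0.55,0.01,0,0,0,0],[1,0.7,0.01,0,0,0,0],[1,0.85,0.015,0,0,0,0],[1,1,0.02,0,0,0,0],[1,1,0.02,0,0,0,0]]' 
python3 -m pendant '[[1,0.1,0,0,0,0,0],[1,0.2,0,0,0,0,0],[1,0.3,0,0,0,0,0],[1,0.4,0.01,0,0,0,0],[1,0.45,0.01,0,0,0,0],[1,0.45,0.01,0,0,0,0],[1,0.45,0.01,0,0,0,0],[1,0.45,0.01,0,0,0,0]]'
python3 -c "
from h import *
im,d,s=cam('top','t6')
cv2.imwrite('pics/t6.png',cv2.resize(im[90:260,170:350],None,fx=3.4,fy=3.4,interpolation=cv2.INTER_CUBIC))"
```

```text
t: 22.8
eef_pos: [0.6525, 0.0532, 0.2173]
tool_rot: [-2.199, -2.241, -0.003]
ft_force: [1.9, 1.8, -2.1]
width: 0.151
finger_force: 20.0
t: 23.6
eef_pos: [0.6529, 0.1035, 0.2173]
tool_rot: [-2.203, -2.238, -0.001]
ft_force: [3.9, 2.1, -4.8]
width: 0.15
finger_force: 20.0
```

View pics/t6.png

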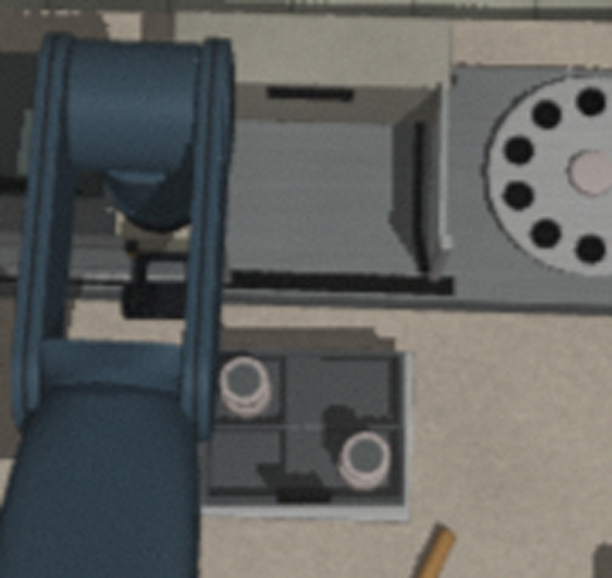

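The door is most of the way open. I'll carry on to its stop.

```bash
python3 -m pendant '[[1,0.05,0,0,0,0,0],[1,0.1,0,0,0,0,0],[1,0.15,0,0,0,0,0],[1,0.2,0,0,0,0,0],[1,0.23,0,0,0,0,0],[1,0.23,0,0,0,0,0],[1,0.23,0,0,0,0,0],[1,0.23,0,0,0,0,0]]' 
python3 -m pendant '[[1,0.04,0,0,0,0,0],[1,0.07,0,0,0,0,0],[1,0.1,0,0,0,0,0],[1,0.12,0,0,0,0,0],[1,0.12,0,0,0,0,0],[1,0.12,0,0,0,0,0],[1,0.12,0,0,0,0,0],[1,0.12,0,0,0,0,0]]'
```

```text
t: 24.45
eef_pos: [0.6531, 0.1317, 0.2174]
tool_rot: [2.203, 2.239, 0.002]
ft_force: [5.2, 0.6, -5.9]
width: 0.153
finger_force: 20.0
t: 25.25
eef_pos: [0.6531, 0.1402, 0.2174]
tool_rot: [2.203, 2.232, -0.008]
ft_force: [4.8, -16.0, -6.2]
width: 0.148
finger_force: 20.0
```

```bash
python3 -m pendant '[[1,-0.03,0,0,0,0,0],[0.4,-0.03,0,0,0,0,0],[0.4,-0.03,0,0,0,0,0],[0.4,-0.03,0,0,0,0,0],[0.4,-0.03,0,0,0,0,0],[0.4,-0.03,0,-0.2,0,0,0],[0.4,-0.03,0,-0.45,0,0,0],[0.4,-0.03,0,-0.7,0,0,0]]' 
python3 -m pendant '[[0.4,-0.1,-0.2,0,0,0,0],[0.4,-0.2,-0.4,0,0,0,0],[0.4,-0.4,-0.6,0,0,0,0],[0.4,-0.6,-0.8,0,0,0,0],[0.4,-0.7,-0.95,0,0,0,0],[0.4,-0.8,-1,0,0,0,0],[0.4,-0.8,-1,0,0,0,0],[0.4,-0.8,-1,0,0,0,0]]' 
python3 -m pendant '[[0.4,-0.1,-0.2,0,0,0,0],[0.4,-0.2,-0.4,0.2,0,0,0],[0.4,-0.3,-0.6,0.3,0,0,0],[0.4,-0.45,-0.8,0.4,0,0,0],[0.4,-0.45,-0.8,0.5,0,0,0],[0.4,-0.45,-0.8,0.6,0,0,0],[0.4,-0.45,-0.8,0.6,0,0,0],[0.4,-0.45,-0.8,0.6,0,0,0]]' 
python3 -c "
from h import *
P=look((.437,-.01),r=.035,zlo=.125,zhi=.145,save='w7')
P=look((.507,-.008),r=.125,zlo=.08,zhi=.1,cname='top')
m=(np.hypot(*(P[:,:2]-(.507,-.008)).T)<.125)&(P[:,2]>.083)&(P[:,2]<.1)
print(m.sum(),cv2.minAreaRect(P[m][:,:2].astype(np.float32)*1000))
P=look((.65,.14),r=.06,zlo=.235,zhi=.26,cname='top')
plan(.436,-.01,.105,91.5)
"
```

```text
t: 26.05
eef_pos: [0.6518, 0.1419, 0.3023]
tool_rot: [-2.203, -2.239, 0.001]
ft_force: [0.9, -1.0, -0.4]
width: 0.595
finger_force: 0.0
t: 26.85
eef_pos: [0.5345, 0.0438, 0.3017]
tool_rot: [2.204, 2.238, 0.001]
ft_force: [0.3, -0.3, -1.1]
width: 0.602
finger_force: 0.0
t: 27.65
eef_pos: [0.4396, -0.0114, 0.2293]
tool_rot: [-2.203, -2.239, -0.0]
ft_force: [-0.1, -0.5, -0.9]
width: 0.603
finger_force: 0.0
599 mean [ 0.4396 -0.0094  0.1371] mid [ 0.4396 -0.01    0.1357] span [0.01  0.049 0.013]
133 mean [ 0.5152 -0.0263  0.0937] mid [ 0.5071 -0.0076  0.0932] span [0.146 0.191 0.02 ]
132 ((507.3290100097656, -7.745170593261719), (143.1157684326172, 189.76939392089844), 1.4601457118988037)
84 mean [0.6532 0.1385 0.2468] mid [0.6544 0.1382 0.2454] span [0.016 0.044 0.018]
t 27.8 from [ 0.4396 -0.0116  0.2299] shift [ 0.014 -0.03   1.041] turn [ 0.     0.    -0.003]
```

View pics/w7.png

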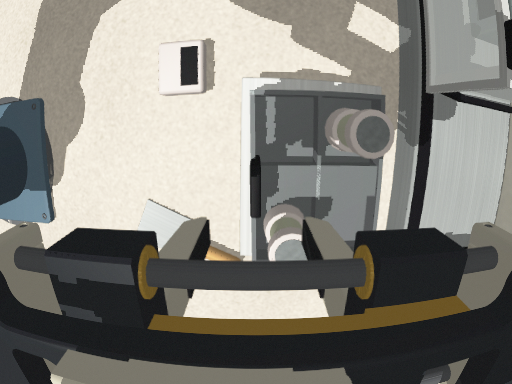

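Tab at (255,187), measured at (0.4396, -0.010). Both jars are upright and clear of the fingers. I'll descend and pinch lightly.

```bash
python3 -m pendant '[[0.6,0.015,0,0.2,0,0,0],[0.6,0.015,0,0.4,0,0,0],[0.6,0.015,0,0.6,0,0,0],[0.6,0.015,0,0.75,0,0,0],[0.6,0.015,0,0.9,0,0,0],[0.6,0.015,0,1,0,0,0],[0.6,0.015,0,1,0,0,0],[0.6,0.015,0,1,0,0,0]]' 10
python3 -m pendant '[[1,0,0,0,0,0,0],[1,0,0,0,0,0,0],[1,0,0,0,0,0,0],[1,0,0,0,0,0,0],[1,0,0,0,0,0,0],[1,0,0,0,0,0,0],[1,0,0,0,0,0,0],[1,0,0,0,0,0,0]]' 10
python3 -c "
from h import *
for n in('top','scene'):
  bot.camera(n)
  print(n,[(round(r['p'],2),np.round(px2w(n,r['point'],z=.058),4)) for r in bot.mark_of(n,'bay_home')])
P=look((.7,0),r=.2,cname='top',zlo=.05,zhi=.07)
for x in np.arange(.66,.80,.02):
  m=(abs(P[:,0]-x)<.01)&(abs(P[:,1])<.16)&(P[:,2]>.068)
  y=P[m,1]; print(round(x,2),y[y<0].max() if (y<0).any() else None,y[y>0].min() if (y>0).any() else None, end=' | ')
"
```

```text
t: 28.6
eef_pos: [0.4392, -0.0101, 0.1099]
tool_rot: [2.203, 2.239, 0.0]
ft_force: [-0.1, -0.9, -0.1]
width: 0.397
finger_force: 0.0
t: 29.4
eef_pos: [0.439, -0.0101, 0.1098]
tool_rot: [2.204, 2.238, 0.001]
ft_force: [-1.1, -0.1, 4.5]
width: 0.106
finger_force: 10.0
top [(0.61, array([ 0.7375, -0.008 ,  0.058 ])), (0.61, array([0.6873, 0.1487, 0.058 ]))]
scene [(0.7, array([ 0.7334, -0.0039,  0.058 ])), (0.68, array([0.4006, 0.0998, 0.058 ]))]
5417 mean [ 0.7129 -0.0098  0.0589] mid [ 0.6781 -0.0015  0.0598] span [0.33  0.398 0.02 ]
0.66 -0.061737748670174314 0.08033189437625501 | 0.68 -0.11331079206804505 0.10384041036184383 | 0.7 -0.01448664100602928 0.03864187070740739 | 0.72 -0.10969249458303508 0.05240543934686155 | 0.74 -0.033520558780024835 0.09903660631959255 | 0.76 -0.10951997763398469 0.09982155596810573 | 0.78 -0.0824831523821902 0.09758082737925364 | 0.8 -0.09230456188741862 0.011426366944826162 |
```

```bash
python3 -m pendant '[[1,0,0.03,0,0,0,0.001],[1,0,0.1,0,0,0,0.003],[1,0,0.19,0,0,0,0.005],[1,0.01,0.28,0,0,0,0.007],[1,0.01,0.37,0,0,0,0.008],[1,0.01,0.45,0,0,0,0.008],[1,0.02,0.5,0,0,0,0.008],[1,0.02,0.5,0,0,0,0.008]]' 
python3 -c "
from h import *
P=look((.565,-.007),r=.13,zlo=.083,zhi=.1)
m=(np.hypot(*(P[:,:2]-(.567,-.006)).T)<.13)&(P[:,2]>.083)&(P[:,2]<.1)
print(m.sum(),cv2.minAreaRect(P[m][:,:2].astype(np.float32)*1000))
plan(.567,-.005,.108,90)"
```

```text
t: 30.45
eef_pos: [0.4976, -0.0067, 0.1093]
tool_rot: [-2.23, -2.21, 0.003]
ft_force: [-3.7, -0.6, 5.7]
width: 0.107
finger_force: 10.0
13521 mean [0.5701 0.018  0.0923] mid [ 0.5647 -0.0037  0.0906] span [0.146 0.191 0.017]
13521 ((565.6273193359375, -7.8183441162109375), (190.03941345214844, 144.66567993164062), 89.30841064453125)
t 30.5 from [ 0.4976 -0.0067  0.1093] shift [0.02  0.578 0.009] turn [-0.001  0.    -0.003]
```

```bash
python3 -m pendant '[[1,0,0.04,0,0,0,-0.001],[1,0,0.11,0,0,0,-0.002],[1,0.01,0.2,0,0,0,-0.002],[1,0.02,0.29,0,0,0,-0.002],[1,0.02,0.38,0,0,0,-0.002],[1,0.02,0.45,0,0,0,-0.002],[1,0.02,0.5,0,0,0,-0.002],[1,0.02,0.5,0,0,0,-0.002]]' 
python3 -c "
from h import *
P=look((.625,-.007),r=.13,zlo=.083,zhi=.1,save='w8')
m=(np.hypot(*(P[:,:2]-(.625,-.006)).T)<.13)&(P[:,2]>.083)&(P[:,2]<.1)
print(m.sum(),cv2.minAreaRect(P[m][:,:2].astype(np.float32)*1000))
"
```

```text
t: 31.3
eef_pos: [0.5572, -0.0048, 0.1094]
tool_rot: [-2.223, -2.216, 0.004]
ft_force: [-6.3, 1.0, 7.8]
width: 0.111
finger_force: 10.0
13535 mean [0.6292 0.0229 0.0917] mid [0.6236 0.0066 0.0905] span [0.146 0.223 0.017]
13548 ((624.7127685546875, 9.829170227050781), (223.6981201171875, 144.8632049560547), 89.61997985839844)
```

View pics/w8.png

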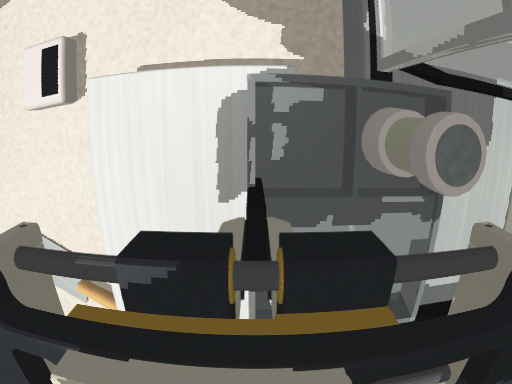

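The tray front is over the deck, level and entering between the guides, with the front jar upright at (440,150). Continuing, with the 2 mm drop eased in.

```bash
python3 -m pendant '[[1,0,0.04,0,0,0,0],[1,0,0.11,0,0,0,0],[1,0,0.19,0,0,0,0],[1,0,0.27,0.005,0,0,0],[1,0,0.35,0.01,0,0,0],[1,0,0.43,0.015,0,0,0],[1,0,0.5,0.017,0,0,0],[1,0,0.5,0.017,0,0,0]]' 
python3 -c "
from h import *
P=look((.685,-.007),r=.11,zlo=.083,zhi=.1)
P=look((.685,-.007),r=.13,zlo=.08,zhi=.1,cname='top')
plan(.667,-.005,.1075,90)
"
```

```text
t: 32.15
eef_pos: [0.6191, -0.0052, 0.1069]
tool_rot: [-2.225, -2.217, 0.0]
ft_force: [0.3, 1.0, 0.4]
width: 0.109
finger_force: 10.0
12583 mean [0.6907 0.0191 0.0905] mid [0.6858 0.0034 0.0897] span [0.145 0.19  0.017]
222 mean [ 0.6863 -0.0454  0.0904] mid [ 0.7145 -0.0057  0.0891] span [0.2   0.25  0.019]
t 32.2 from [ 0.6191 -0.0051  0.1069] shift [ 0.002  0.399 -0.005] turn [ 0.    -0.    -0.001]
```

```bash
python3 -m pendant '[[1,0,0.04,0,0,0,0],[1,0,0.1,0,0,0,0],[1,0,0.16,0,0,0,0],[1,0,0.22,0,0,0,0],[1,0,0.28,0,0,0,0],[1,0,0.32,0,0,0,0],[1,0,0.35,0,0,0,0],[1,0,0.35,0,0,0,0]]' 
python3 -m pendant '[[1,0,0.02,0,0,0,0],[1,0,0.04,0,0,0,0],[1,0,0.05,0,0,0,0],[1,0,0.06,0,0,0,0],[1,0,0.06,0,0,0,0],[1,0,0.06,0,0,0,0],[1,0,0.06,0,0,0,0],[1,0,0.06,0,0,0,0]]'
```

```text
t: 33.05
eef_pos: [0.6615, -0.0053, 0.107]
tool_rot: [2.225, 2.217, 0.001]
ft_force: [0.9, -0.5, -5.2]
width: 0.104
finger_force: 10.0
t: 33.85
eef_pos: [0.668, -0.0052, 0.1074]
tool_rot: [2.225, 2.218, 0.0]
ft_force: [-0.4, 0.9, -6.0]
width: 0.108
finger_force: 10.0
```

```bash
python3 -m pendant '[[1,0,0,0.01,0,0,0],[1,0,0.02,0.012,0,0,0],[1,0,0.04,0.012,0,0,0],[1,0,0.05,0.012,0,0,0],[1,0,0.06,0.012,0,0,0],[1,0,0.06,0.012,0,0,0],[1,0,0.06,0.012,0,0,0],[1,0,0.06,0.012,0,0,0]]' 
python3 -m pendant '[[1,0,0,0,0,0,0],[1,0,0.01,0,0,0,0],[1,0,0.02,0,0,0,0],[1,0,0.03,0,0,0,0],[1,0,0.04,0,0,0,0],[1,0,0.04,0,0,0,0],[1,0,0.04,0,0,0,0],[1,0,0.04,0,0,0,0]]'
```

```text
t: 34.65
eef_pos: [0.6731, -0.005, 0.1069]
tool_rot: [-2.223, -2.216, 0.004]
ft_force: [-10.5, 0.4, 7.0]
width: 0.109
finger_force: 10.0
t: 35.45
eef_pos: [0.6749, -0.0049, 0.1068]
tool_rot: [-2.219, -2.213, 0.011]
ft_force: [-19.3, -0.2, 12.6]
width: 0.148
finger_force: 10.0
```

The force has risen to 19 N at tray centre x ≈ 0.742. The door plane at 0.652 plus 0.088 puts home at 0.740, so the tray is home. Releasing, lifting clear and checking.

```bash
python3 -m pendant '[[1,0,-0.02,-0.005,0,0,0],[1,0,-0.03,-0.005,0,0,0],[0.6,0,-0.03,-0.005,0,0,0],[0.6,0,-0.03,-0.005,0,0,0],[0.6,0,-0.03,-0.005,0,0,0],[0.6,0,-0.03,-0.1,0,0,0],[0.6,0,-0.03,-0.35,0,0,0],[0.6,0,-0.03,-0.6,0,0,0]]' 
python3 -m pendant '[[0.6,0,-0.1,-0.2,0,0,0],[0.6,0,-0.15,-0.4,0,0,0],[0.6,0,-0.15,-0.6,0,0,0],[0.6,0,-0.15,-0.8,0,0,0],[0.6,0,-0.15,-1,0,0,0],[0.6,0,-0.15,-1,0,0,0],[0.6,0,-0.15,-1,0,0,0],[0.6,0,-0.15,-1,0,0,0]]' 
python3 -c "
from h import *
P=look((.674,-.005),r=.035,zlo=.12,zhi=.145,save='w9')
k=abs(P[:,1]+.005)<.08
for lo,hi in((.7,.85),):
  m=k&(P[:,0]>lo)&(P[:,0]<hi); Q=P[m]
  w=Q[(Q[:,2]>.085)&(Q[:,2]<.098)&(Q[:,0]>.79)]; print('front wall x',np.percentile(w[:,0],[2,50,98]))
  b=Q[(Q[:,2]>.10)&(Q[:,2]<.2)&(Q[:,0]>.8)]; print('stop x',np.percentile(b[:,0],[2,50,98]),len(b))
"
```

```text
t: 36.25
eef_pos: [0.6764, -0.0054, 0.1791]
tool_rot: [-2.225, -2.218, 0.0]
ft_force: [-0.2, -0.3, 0.1]
width: 0.402
finger_force: 0.0
t: 37.05
eef_pos: [0.6578, -0.0052, 0.2968]
tool_rot: [-2.224, -2.217, 0.002]
ft_force: [0.1, 0.3, 0.2]
width: 0.396
finger_force: 0.0
402 mean [ 0.6734 -0.0039  0.1349] mid [ 0.6734 -0.0047  0.1312] span [0.01  0.049 0.018]
front wall x [0.791063   0.8081005  0.81341992]
stop x [0.81074264 0.81442097 0.84840564] 6569
```

View pics/w9.png

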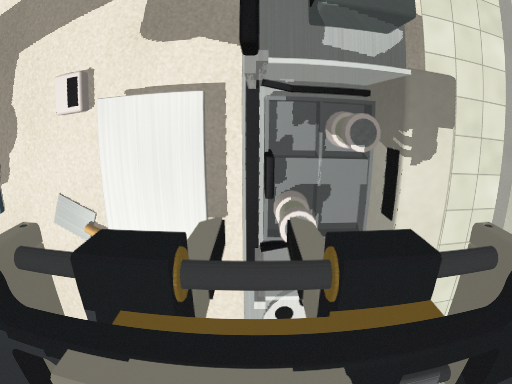

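The tray is against the back stop (wall 0.813, stop 0.811–0.814). The jars are upright at (352,131) and (292,210). Next I'll shut the door.

```bash
python3 -m pendant '[[0.4,0.2,-0.03,-0.05,0,0,0],[0.4,0.4,-0.04,-0.1,0,0,0],[0.4,0.6,-0.04,-0.1,0,0,0],[0.4,0.75,-0.04,-0.1,0,0,0],[0.4,0.88,-0.04,-0.1,0,0,0],[0.4,0.96,-0.04,-0.1,0,0,0],[0.4,1,-0.04,-0.1,0,0,0],[0.4,1,-0.04,-0.1,0,0,0]]' >/dev/null
python3 -m pendant '[[0.4,0.1,0,0,0,0,0],[0.4,0.19,0,0,0,0,0],[0.4,0.19,0,0,0,0,0],[0.4,0.19,0,0,0,0,0],[0.4,0.19,0,0,0,0,0],[0.4,0.19,0,0,0,0,0],[0.4,0.19,0,0,0,0,0],[0.4,0.19,0,0,0,0,0]]' 
python3 -c "
from h import *
P=look((.653,.139),r=.05,zlo=.235,zhi=.26)
plan(.653,.139,.218,90)"
```

```text
t: 38.7
eef_pos: [0.6539, 0.1373, 0.31]
tool_rot: [2.225, 2.217, -0.0]
ft_force: [0.1, -0.6, -0.9]
width: 0.598
finger_force: 0.0
975 mean [0.6537 0.1403 0.2496] mid [0.6536 0.1392 0.2461] span [0.014 0.044 0.018]
t 38.8 from [0.6539 0.1374 0.31  ] shift [ 0.013 -0.008  0.767] turn [ 0.    -0.    -0.001]
```

```bash
python3 -m pendant '[[0.4,0.013,0,0.15,0,0,0],[0.4,0.013,0,0.3,0,0,0],[0.4,0.013,0,0.5,0,0,0],[0.4,0.013,0,0.65,0,0,0],[0.4,0.013,0,0.76,0,0,0],[0.4,0.013,0,0.76,0,0,0],[1,0.013,0,0.76,0,0,0],[1,0.013,0,0.76,0,0,0]]' 20
python3 -m pendant '[[1,0,0,0,0,0,0],[1,0,0,0,0,0,0],[1,0,0,0,0,0,0],[1,0,0,0,0,0,0],[1,0,0,0,0,0,0],[1,0,0,0,0,0,0],[1,0,0,0,0,0,0],[1,0,0,0,0,0,0]]' 20
python3 -m pendant '[[1,-0.1,0,0,0,0,0],[1,-0.25,0,0,0,0,0],[1,-0.4,0,0,0,0,0],[1,-0.55,0,0,0,0,0],[1,-0.7,0,0,0,0,0],[1,-0.85,-0.005,0,0,0,0],[1,-1,-0.01,0,0,0,0],[1,-1,-0.01,0,0,0,0]]'
python3 -m pendant '[[1,-0.1,0,0,0,0,0],[1,-0.2,0,0,0,0,0],[1,-0.35,0,0,0,0,0],[1,-0.5,0,0,0,0,0],[1,-0.6,0,0,0,0,0],[1,-0.68,0,0,0,0,0],[1,-0.7,0,0,0,0,0],[1,-0.7,0,0,0,0,0]]'
```

```text
t: 39.55
eef_pos: [0.6547, 0.1392, 0.2202]
tool_rot: [2.224, 2.217, 0.003]
ft_force: [-0.2, 0.4, 0.3]
width: 0.474
finger_force: 0.0
t: 40.35
eef_pos: [0.6532, 0.1391, 0.219]
tool_rot: [-2.224, -2.217, 0.002]
ft_force: [-5.4, -0.2, 4.0]
width: 0.148
finger_force: 20.0
t: 41.15
eef_pos: [0.6523, 0.0163, 0.2191]
tool_rot: [2.227, 2.214, -0.002]
ft_force: [-3.1, -2.5, 4.1]
width: 0.147
finger_force: 20.0
t: 41.95
eef_pos: [0.6518, -0.0667, 0.219]
tool_rot: [2.225, 2.216, -0.002]
ft_force: [-4.4, -1.6, 4.6]
width: 0.151
finger_force: 20.0
```

```bash
python3 -m pendant '[[1,-0.03,0,0,0,0,0],[1,-0.06,0,0,0,0,0],[1,-0.09,0,0,0,0,0],[1,-0.12,0,0,0,0,0],[1,-0.12,0,0,0,0,0],[1,-0.12,0,0,0,0,0],[1,-0.12,0,0,0,0,0],[1,-0.12,0,0,0,0,0]]'
python3 -m pendant '[[1,-0.02,0,0,0,0,0],[1,-0.04,0,0,0,0,0],[1,-0.06,0,0,0,0,0],[1,-0.06,0,0,0,0,0],[1,-0.06,0,0,0,0,0],[1,-0.06,0,0,0,0,0],[1,-0.06,0,0,0,0,0],[1,-0.06,0,0,0,0,0]]'
```

```text
t: 42.75
eef_pos: [0.6517, -0.0804, 0.219]
tool_rot: [2.225, 2.217, -0.002]
ft_force: [-4.7, 0.1, 4.9]
width: 0.147
finger_force: 20.0
t: 43.55
eef_pos: [0.6517, -0.0816, 0.2189]
tool_rot: [-2.218, -2.217, -0.008]
ft_force: [-4.8, 15.5, 6.7]
width: 0.151
finger_force: 20.0
```

The door hit its stop after 0.22 m of travel, so it is shut. Releasing, retreating and taking a final look.

```bash
python3 -m pendant '[[1,0.02,0,0,0,0,0],[0.4,0.02,0,0,0,0,0],[0.4,0.02,0,0,0,0,0],[0.4,0.02,0,0,0,0,0],[0.4,0.02,0,0,0,0,0],[0.4,0.02,0,-0.3,0,0,0],[0.4,0.02,0,-0.6,0,0,0],[0.4,0.02,0,-0.9,0,0,0]]'
python3 -m pendant '[[0.4,0,-0.2,0,0,0,0],[0.4,-0.2,-0.4,0,0,0,0],[0.4,-0.4,-0.6,0,0,0,0],[0.4,-0.6,-0.8,0,0,0,0],[0.4,-0.8,-1,0,0,0,0],[0.4,-0.8,-1,0,0,0,0],[0.4,-0.8,-1,0,0,0,0],[0.4,-0.8,-1,0,0,0,0]]'
python3 -c "
from h import *
im,d,s=cam('top')
cv2.imwrite('pics/t10.png',cv2.resize(im[90:300,90:420],None,fx=2.4,fy=2.4,interpolation=cv2.INTER_CUBIC))
P=look((.652,-.08),r=.05,zlo=.24,zhi=.26,cname='top')
P=look((.674,-.005),r=.035,zlo=.12,zhi=.145)"
```

```text
t: 44.35
eef_pos: [0.6519, -0.0845, 0.3277]
tool_rot: [-2.225, -2.217, 0.001]
ft_force: [0.4, 0.2, 0.6]
width: 0.599
finger_force: 0.0
t: 45.15
eef_pos: [0.5323, -0.1794, 0.3268]
tool_rot: [2.225, 2.218, 0.001]
ft_force: [0.1, 0.7, 0.3]
width: 0.6
finger_force: 0.0
77 mean [ 0.6517 -0.0807  0.2477] mid [ 0.6528 -0.0816  0.247 ] span [0.016 0.044 0.012]
222 mean [ 0.6498 -0.0049  0.1326] mid [ 0.6499 -0.0047  0.1326] span [0.002 0.051 0.025]
```

View pics/t10.png

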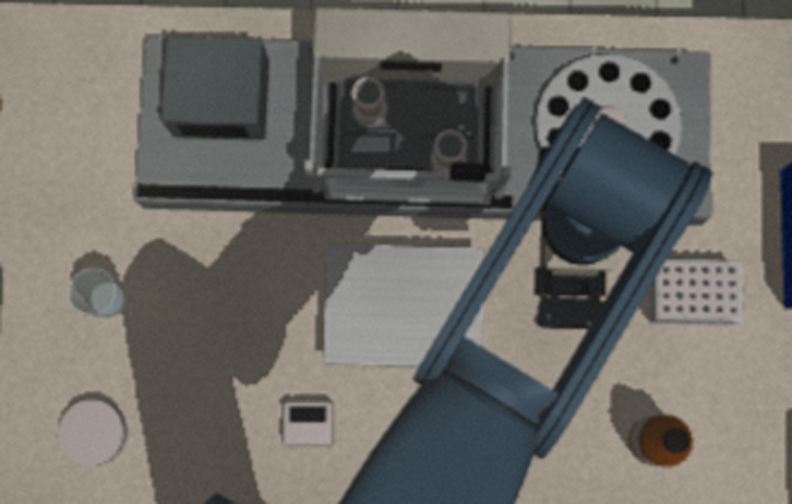

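The tray is home with both jars upright at (368,100) and (450,148), the door is shut with its handle at (468,171), and the bystanders are in place.

```bash
python3 -c "
from workcell import bot
print(bot.hand_in())"
```

```text
the job is handed in; nothing more can be done
None
```

The job is handed in: I found two containers and stood both upright in diagonal cells, slid the tray home against the back stop, shut the door fully, and left everything else on the bench alone (about 45 s of the 210 s used).

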